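Sweep the offcuts into the scrap pan

ROBOT

A 6-joint arm with a two-finger parallel gripper is mounted at the origin on the work surface. World frame = base frame: x ahead of the robot, y to its left, z up, the work surface at z = 0. Lengths are in m, angles in degrees, forces in N, time in s.
With the tool pointing down it reaches from about 0.275 to 0.85 m from the base axis. Payload 5.2 kg.
Tool frame: the origin (TCP) lies on the centre line of the jaws, within the pads' length; the fingertips stand 14 mm ahead of it and the grasp point (between the pads) lies 5 mm behind it; z points along the fingers, y is the line along which they close (so a half turn about z gives the same grasp; the last joint's range is limited). The gripper opens to 85 mm and grips with 20 to 120 N. Pads are 22 mm wide; open, the fingers measure 114 mm over their backs; the gripper's body (76 mm by 85 mm) begins 54 mm behind the grasp point. The pads swing forward as they close: fully open they stand 13 mm farther back than shut.
Start: joints at [-77.51, 14.817, 87.949, -0, 77.235, -11.62], TCP at [0.225, -0.502, 0.221] pointing down, gripper open.
Joint ranges: [-179.93, 179.93], [-52.35, 119.4], [10.71, 147.94], [-69.91, 249.91], [12.55, 155.21], [-178.61, 178.61]. Speed limits (degrees/s): [147.25, 147.25, 180, 180, 180, 180].

INTERFACE

Orientations are given as a 3x3 rotation matrix whose columns are the frame's x, y, z axes.
In Python, from workcell import status, cams, robot gives the robot as it stands.
- The arm moves only by the tool jog_arm, never from a script. Its argument "plan" is a list of rows, each a list of 7 numbers: the shift along the tool's x, y, z in m, then the turn, a rotation vector about the tool's x, y, z in rad, then the opening, from -1 (shut) to 1 (fully open). In form: [[tx, ty, tz, ax, ay, az, hand], ...]. A call has 1 to 5 rows; each row shifts and turns the commanded pose from where the row before left it, along the tool's axes as they then stand; what a row does not reach is not made up. A row lasts 1/8 s, in which the tool goes at most 62.5 mm and 10.7 degrees, less where a joint would pass 70% of its speed; a pose out of reach is approached as far as the arm can. A call with a gripper value outside its range is refused whole. The fingers move at their own pace and stop on an object; the grip force is fixed at half the most. Time passes only in rows, so rows that do not move let the fingers close. It gives the time, the measured TCP pose, the force, the opening and the grip force at its end, in the units of the state.
- status.sense(): the state, without advancing time (a new reading comes with each control period).
- cams.grab_frame(name): name is "scene" or "side" or "wrist"; returns the picture (420x560x3 uint8, red, green, blue); there is no depth.
- cams.get_calibration(name): a dict with "fov_y" (degrees; the focal length in pixels is half the picture's height over the tangent of half this angle, whatever the lens; pixels are square), "cx", "cy" (the principal point, pixels), "R" (3x3) and "t" (3): a world point X has camera coordinates R X + t; the wrist camera has in their place "tool_from_camera" (4x4, takes a point from camera to tool coordinates, whose origin is the TCP and whose axes are the flange's). Camera axes: x right, y down, z forward; pixel columns grow to the right and rows downward; lengths in m; the calibration is good to about 2 mm. A picture is of the moment at which its call begins: read the wrist's pose just before it. get_calibration takes no time and is no camera call.
- robot.close_job(): hands the job in; it is judged then, once.
Trained networks look in the newest picture that a camera, given by its name, has taken for a name from the list of things; names that differ only in an ending like _2 or _b are one class to them, and where a whole thing is asked for, a point or a joint stands for the part that bears it (a point fixed in the world has none). Each returns a list of dicts, best first, with "score" (0 to 1); they miss things now and then, are a little off and sometimes report something else, mostly with a low value. They report only what shows in the picture. A call takes as long as a camera call.
- cams.recognise(camera, name): "extent" ([centre column, centre row, width, height] in pixels, round what is visible of it).
- cams.masks_of(camera, name): "region" (420x560 bool, what is visible of it) and "extent" ([centre column, centre row, width, height] in pixels, round what is visible of it).
- cams.landmark_of(camera, name): "xy" ([column, row] in pixels: a listed point, or the origin of a listed thing).
The state is a dict: "clock": time; "qpos": joint angles; "qd": joint speeds; "tau": joint torques, N m; "tool_pos": TCP position; "ee_rot": TCP orientation; "contact_force": force on the tool from outside, world axes, zero at the start; "moment": the same for the moment, N m; "finger_gap": finger opening in m; "finger_force": force on a finger pad.
Only numpy, scipy, OpenCV 4.12 (cv2) and the standard library are available. Lean on these libraries where they do the work, as an engineer would, in place of code of your own. Each camera call takes 0.05 s, during which the arm holds its last target. There are 200 camera calls.

TASK

Clear the bench: with your fingertips, sweep the three wooden offcuts along the bench top into the steel scrap pan through its open side, each with its middle at least 4 cm in past the mouth. Only push them: do not pick up, lift or carry any of them, and leave the tools, tins, jar and tape where they are.

Things in the scene. Friction and masses are not known exactly. Their poses are not given: they have to be found in the camera images.
- pan: Low steel scrap pan, fixed. Inside 160 mm deep (its x), 220 mm wide (y); three walls 35 mm high, 4 mm thick; black handle 120 mm long, 33 mm high, behind. Dark floor sheet under 1 mm thick: no step. Origin: centre of the inside floor. x points from the open mouth (x = -80 mm) to the back wall (+80); side walls at y = -110 and +110. Mouth faces about -y (robot right).
- pan_mouth (a point): Middle of the pan's open mouth at bench height (80 mm in front of the pan's origin, axes as the pan's).
- block: Loose square wooden offcut lying flat, 44 x 44 mm, 18 mm high, about 25 g. Origin: centre of its underside, z up.
- batten: Loose oblong wooden offcut lying flat, 68 mm long (its x), 36 mm wide (its y), 16 mm high, about 28 g. Origin: centre of its underside, z up.
- plug: Loose round wooden offcut (hole-saw plug) lying flat, 50 mm diameter, 16 mm high, with a small dark dot in its middle, about 22 g. Origin: centre of its underside, z up.
- tin: Bystander: small closed metal tin, 50 mm diameter, 40 mm high, standing. Origin: centre of its underside.
- tape_roll: Bystander: cardboard-brown roll of tape lying flat, 90 mm outside and 72 mm inside diameter, 25 mm high. Origin: centre of its underside.
- screwdriver: Bystander: screwdriver lying along its own x, about 200 mm long and 26 mm thick at the handle. Origin: near its middle.
- paint_can: Bystander: paint can standing, 100 mm diameter, 120 mm high. Origin: centre of its underside.
- jar: Bystander: open glass jar standing, 76 mm diameter, 100 mm high. Origin: centre of its underside.
- tape_measure: Bystander: black tape measure case, 66 x 38 mm, 45 mm high. Origin: centre of its underside.

How it is judged (in metres and radians):
At the end, for the whole second after the job is handed in: The middle (origin) of each of the three offcuts is inside the pan's walls and at least 35 mm past its mouth, the offcuts down on the pan's floor (origin less than 20 mm up) and at rest (under 20 mm/s) (x of block in the frame of pan between -0.045 and 0.08 m and y of block in the frame of pan between -0.11 and 0.11 m and height (world z) of each of block, batten, plug below 0.02 m and linear speed of each of block, batten, plug below 0.02 m/s and x of batten in the frame of pan between -0.045 and 0.08 m and y of batten in the frame of pan between -0.11 and 0.11 m and x of plug in the frame of pan between -0.045 and 0.08 m and y of plug in the frame of pan between -0.11 and 0.11 m); the robot touches nothing.
It fails at once if an offcut is lifted or carried (its origin comes 20 mm or more above the bench) (height (world z) of any of block, batten, plug above 0.02 m).
It fails at once if a bystander is moved or knocked more than 20 mm from where it was (distance of any of tin, tape_roll, screwdriver, paint_can, jar, tape_measure from where it was at the start of the episode above 0.02 m).
It also fails if it takes over 72 s, if anything falls off the work surface, if the arm or the gripper's body presses on something with over 40 N, if the wrist force passes 120 N, or if a joint passes its speed limit or range.

## Working session

There is one attempt and no reset: what is moved stays moved. The work goes in short steps, Python scripts to look and compute and a tool call to move; the robot and the scene stay as the last step left them, time stands still between calls to the robot, and variables do not carry over. Pictures are saved under pics/ and viewed, at most 10 in all, crops included, and the job is handed in when it is done.

Besides the shell and the picture viewer there is one more tool, called after ">>>" as a command line: name --pt "numbers of a row" for each row, then --argument value for the rest. jog_arm: Moves the arm, as the interface text tells. Its arguments: {"type":"object","properties":{"plan":{"type":"array"}},"required":["plan"]}

```bash
mkdir -p pics; cat > h.py <<'E'
import numpy as np, cv2
from workcell import status, cams, robot
def ray(cam,uv):
    c=cams.get_calibration(cam); f=210/np.tan(np.radians(c['fov_y'])/2)
    d=np.array([(uv[0]-c['cx'])/f,(uv[1]-c['cy'])/f,1.])
    if 'R' in c:
        R=np.array(c['R']);t=np.array(c['t']); return -R.T@t, R.T@d
    s=status.sense();T=np.array(c['tool_from_camera']);Rt=np.array(s['ee_rot'])
    return Rt@T[:3,3]+np.array(s['tool_pos']), Rt@(T[:3,:3]@d)
def at(cam,uv,z):
    o,d=ray(cam,uv); return (o+d*(z-o[2])/d[2])[:2]
def save(cam,n):
    im=cams.grab_frame(cam); cv2.imwrite('pics/'+n,im[:,:,::-1]); return im
E
python3 - <<'E'
from h import *
s=status.sense(); print(s['clock'],s['tool_pos'],np.round(s['ee_rot'],3).tolist(),s['finger_gap'])
ims=[save(c,c+'0.png') for c in('scene','side','wrist')]
H=dict(block=0,batten=0,plug=0,pan=0,pan_mouth=0,tin=0,tape_roll=0,screwdriver=0,paint_can=0,jar=0,tape_measure=0)
for c in('scene','side'):
  for n in H:
    r=cams.landmark_of(c,n)[:2]
    print(c,n,[(round(q['score'],2),np.round(q['xy']).tolist(),np.round(at(c,q['xy'],0),3).tolist()) for q in r])
E
```

```text
0.0 [ 0.2245776  -0.5014687   0.21999789] [[0.913, 0.409, -0.0], [0.409, -0.913, 0.002], [0.0, -0.002, -1.0]] 0.08525435179141262
scene block [(0.75, [332.0, 228.0], [0.477, 0.008])]
scene batten [(0.57, [266.0, 199.0], [0.542, -0.21]), (0.2, [401.0, 286.0], [0.492, 0.278])]
scene plug [(0.81, [290.0, 254.0], [0.637, 0.043])]
scene pan [(0.77, [404.0, 287.0], [0.491, 0.284])]
scene pan_mouth [(0.66, [376.0, 269.0], [0.497, 0.2]), (0.26, [232.0, 257.0], [0.762, -0.023])]
scene tin [(0.61, [306.0, 186.0], [0.398, -0.213])]
scene tape_roll [(0.63, [218.0, 213.0], [0.695, -0.217])]
scene screwdriver [(0.87, [233.0, 255.0], [0.755, -0.029]), (0.16, [404.0, 282.0], [0.477, 0.272])]
scene paint_can [(0.55, [202.0, 171.0], [0.616, -0.463])]
scene jar [(0.97, [247.0, 163.0], [0.471, -0.435])]
scene tape_measure [(0.63, [271.0, 289.0], [0.747, 0.128])]
side block [(0.93, [311.0, 261.0], [0.476, 0.016])]
side batten [(0.89, [325.0, 197.0], [0.538, -0.201])]
side plug [(0.8, [239.0, 244.0], [0.637, 0.046])]
side pan [(0.88, [243.0, 353.0], [0.489, 0.28])]
side pan_mouth [(0.94, [259.0, 317.0], [0.503, 0.198])]
side tin []
side tape_roll [(0.65, [269.0, 178.0], [0.698, -0.203])]
side screwdriver [(0.89, [212.0, 209.0], [0.756, -0.026]), (0.18, [315.0, 261.0], [0.469, 0.011])]
side paint_can [(0.69, [335.0, 139.0], [0.62, -0.469])]
side jar [(0.98, [381.0, 157.0], [0.47, -0.441])]
side tape_measure [(0.89, [176.0, 257.0], [0.737, 0.145]), (0.42, [261.0, 319.0], [0.497, 0.199])]
```

View pics/scene0.png

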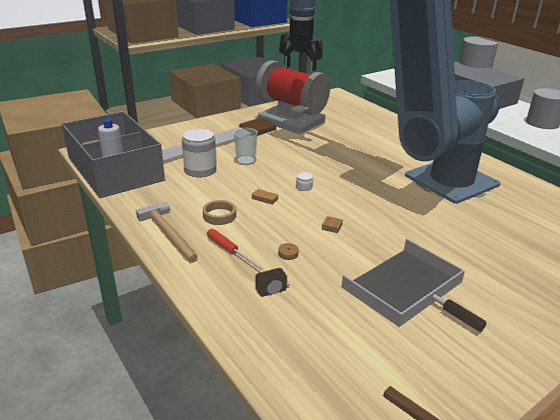

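View pics/side0.png

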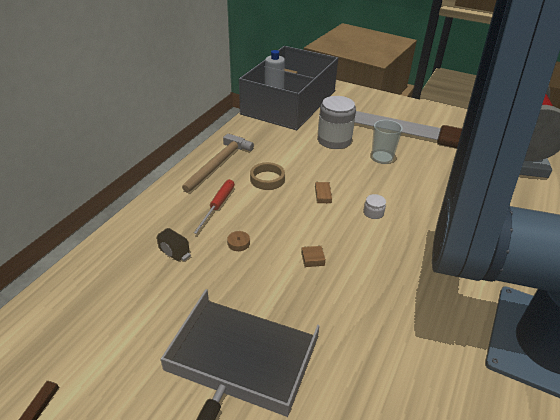

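Scene/side views agree: block at about (332,226) in the scene view, batten (265,196), plug (288,251), pan (404,280) with its mouth towards the offcuts. Next I need a rectified view for the angles.

```bash
cat >> h.py <<'E'
def rect(im,cam,z,x0,x1,y0,y1,k=1000):
    # image: columns = +y world, rows = +x world
    c=cams.get_calibration(cam); f=210/np.tan(np.radians(c['fov_y'])/2);R=np.array(c['R']);t=np.array(c['t'])
    P=np.array([[x0,y0,z],[x0,y1,z],[x1,y1,z],[x1,y0,z]])@R.T+t
    uv=np.stack([c['cx']+f*P[:,0]/P[:,2],c['cy']+f*P[:,1]/P[:,2]],1).astype(np.float32)
    w,h=int((y1-y0)*k),int((x1-x0)*k)
    M=cv2.getPerspectiveTransform(uv,np.float32([[0,0],[w,0],[w,h],[0,h]]))
    return cv2.warpPerspective(im,M,(w,h))
E
python3 - <<'E'
from h import *
im=cams.grab_frame('side'); r=rect(im,'side',0.016,.34,.79,-.27,.40,1100)[:,:,::-1].copy()
for y in np.arange(-.2,.41,.1): cv2.line(r,(int((y+.27)*1100),0),(int((y+.27)*1100),r.shape[0]),(255,0,0),1)
for x in np.arange(.4,.8,.1): cv2.line(r,(0,int((x-.34)*1100)),(r.shape[1],int((x-.34)*1100)),(255,0,0),1)
cv2.imwrite('pics/rect0.png',r); print(r.shape)
E
```

```text
(495, 737, 3)
```

View pics/rect0.png

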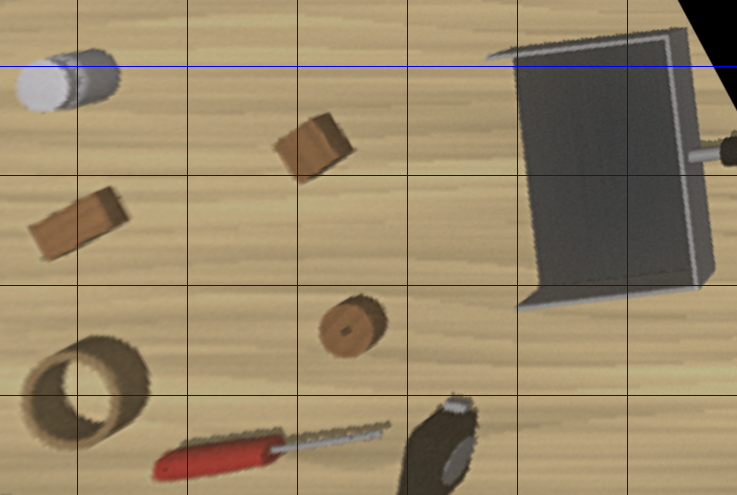

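The rectified view gives block centre (0.475, 0.009), plug (0.640, 0.045) and batten (0.543, -0.202). The pan axis is turned about 7°, so I push along yaw 97°. First I move behind the block.

>>> jog_arm --pt "0.042 -0.0304 0 0 0 0 -0.65" --pt "0.042 -0.0304 0 0 0 0 -0.65" --pt "0.042 -0.0304 0 0 0 0 -0.65" --pt "0.042 -0.0304 0 0 0 0 -0.65" --pt "0.042 -0.0304 0 0 0 0 -0.65"

```text
clock: 1.92
tool_pos: [0.3549, -0.2761, 0.221]
ee_rot: [[0.913, 0.408, 0.001], [0.408, -0.913, -0.0], [0.0, 0.001, -1.0]]
contact_force: [0.8, -0.5, 0.7]
finger_gap: 0.0149
finger_force: 0.0
```

>>> jog_arm --pt "0.042 -0.0304 0 0 0 0 -0.65" --pt "0.042 -0.0304 0 0 0 0 -0.65" --pt "0.042 -0.0304 0 0 0 0 -0.65" --pt "0.042 -0.0304 0 0 0 0 -0.65" --pt "0.042 -0.0304 0 0 0 0 -0.65"

```text
clock: 2.55
tool_pos: [0.4847, -0.0514, 0.2211]
ee_rot: [[0.913, 0.409, 0.001], [0.409, -0.913, -0.0], [0.001, 0.001, -1.0]]
contact_force: [0.6, -0.9, -0.5]
finger_gap: 0.0148
finger_force: 0.0
```

>>> jog_arm --pt "0 0 0.02 0 0 -0.182 -0.65" --pt "0 0 0.02 0 0 -0.182 -0.65" --pt "0 0 0.02 0 0 -0.182 -0.65" --pt "0 0 0.02 0 0 -0.182 -0.65" --pt "0 0 0.02 0 0 -0.182 -0.65"

```text
clock: 3.18
tool_pos: [0.4839, -0.053, 0.1203]
ee_rot: [[0.232, 0.973, 0.0], [0.973, -0.232, -0.0], [-0.0, 0.0, -1.0]]
contact_force: [-0.4, -0.0, 0.0]
finger_gap: 0.0147
finger_force: 0.0
```

>>> jog_arm --pt "0 0 0.02 0 0 -0.182 -0.65" --pt "0 0 0.02 0 0 -0.182 -0.65" --pt "0 0 0.02 0 0 0 -0.65" --pt "0 0 0 0 0 0 -0.65"

```text
clock: 3.68
tool_pos: [0.4827, -0.0526, 0.0597]
ee_rot: [[-0.123, 0.992, -0.003], [0.992, 0.123, 0.001], [0.001, -0.003, -1.0]]
contact_force: [0.4, 0.1, 0.0]
finger_gap: 0.0147
finger_force: 0.0
```

```bash
cat >> h.py <<'E'
EU=np.array([-.122,.993]);EV=np.array([.993,.122]);O=np.array([.490,.281])
def uv(p): d=np.array(p)[:2]-O; return np.round([d@EU,d@EV],4)
def st():
    s=status.sense();R=np.array(s['ee_rot'])
    print('t',s['clock'],'pos',np.round(s['tool_pos'],4),'uv',uv(s['tool_pos']),'yaw',np.degrees(np.arctan2(R[1,0],R[0,0])).round(2),'gap',round(s['finger_gap'],4),'F',np.round(s['contact_force'],1),'R2',np.round(R[:,2],3))
def objs(cam='side',names=('block','batten','plug')):
    save(cam,'last.png')
    for n in names:
        for q in cams.landmark_of(cam,n)[:1]: print(cam,n,round(q['score'],2),uv(at(cam,q['xy'],0)))
E
python3 -c "
from h import *
st();im=save('side','side1.png')
cv2.imwrite('pics/crop1.png',cv2.resize(im[140:300,220:420,::-1],(800,640))[:600])"
```

```text
t 3.675 pos [ 0.4827 -0.0526  0.0597] uv [-0.3304 -0.0479] yaw 97.09 gap 0.0147 F [0.4 0.1 0. ] R2 [-0.003  0.001 -1.   ]
```

View pics/crop1.png

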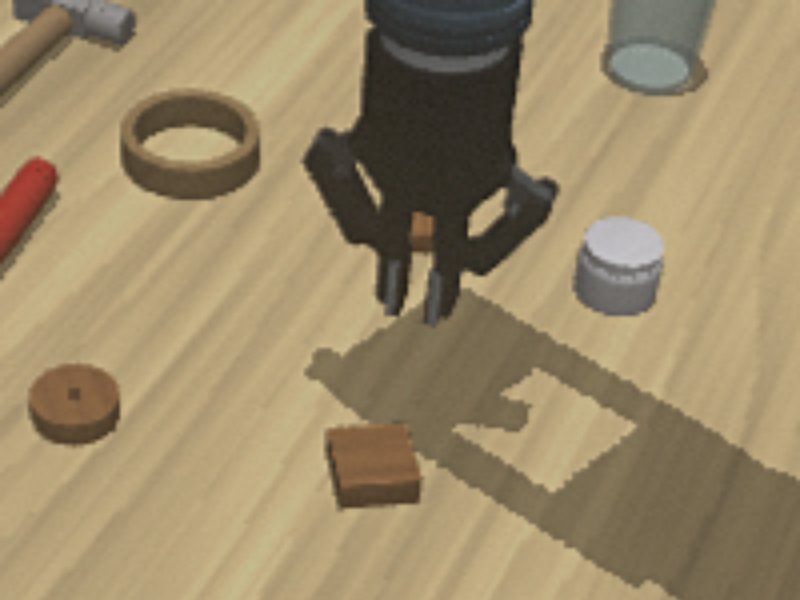

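The view shows the fingertips, crop (432,322), hovering above and behind the block, crop (372,460), well clear of the tin. I descend gently and watch the force.

>>> jog_arm --pt "0 0 0.015 0 0 0 -0.65" --pt "0 0 0.01 0 0 0 -0.65" --pt "0 0 0.005 0 0 0 -0.65" --pt "0 0 0 0 0 0 -0.65"

```text
clock: 4.22
tool_pos: [0.4836, -0.0529, 0.0304]
ee_rot: [[-0.124, 0.992, -0.001], [0.992, 0.124, 0.0], [0.0, -0.001, -1.0]]
contact_force: [-0.3, 0.6, 0.0]
finger_gap: 0.015
finger_force: 0.0
```

>>> jog_arm --pt "0 0 0.004 0 0 0 -0.65" --pt "0 0 0.004 0 0 0 -0.65" --pt "0 0 0.001 0 0 0 -0.65" --pt "0 0 0 0 0 0 -0.65"

```text
clock: 4.72
tool_pos: [0.4838, -0.053, 0.0217]
ee_rot: [[-0.124, 0.992, -0.0], [0.992, 0.124, 0.0], [0.0, -0.0, -1.0]]
contact_force: [-0.1, 0.5, 0.1]
finger_gap: 0.0148
finger_force: 0.0
```

>>> jog_arm --pt "0.015 0 0.003 0 0 0 -0.65" --pt "0.02 -0.0012 0 0 0 0 -0.65" --pt "0.02 -0.0012 0 0 0 0 -0.65" --pt "0.02 -0.0012 0 0 0 0 -0.65" --pt "0.02 -0.0012 0 0 0 0 -0.65"

```text
clock: 5.35
tool_pos: [0.4668, 0.0422, 0.0187]
ee_rot: [[-0.124, 0.992, -0.0], [0.992, 0.124, 0.0], [0.0, -0.0, -1.0]]
contact_force: [0.4, -1.1, 1.4]
finger_gap: 0.0148
finger_force: 0.0
```

>>> jog_arm --pt "0.02 -0.0012 0 0 0 0 -0.65" --pt "0.02 -0.0012 0 0 0 0 -0.65" --pt "0.02 -0.0012 0 0 0 0 -0.65" --pt "0.02 -0.0012 0 0 0 0 -0.65"

```text
clock: 5.85
tool_pos: [0.4519, 0.121, 0.0187]
ee_rot: [[-0.124, 0.992, -0.0], [0.992, 0.124, 0.0], [0.0, -0.0, -1.0]]
contact_force: [0.5, 0.4, 0.8]
finger_gap: 0.0146
finger_force: 0.0
```

```bash
python3 -c "
from h import *
st();objs('side',('block',));objs('scene',('block',))"
```

```text
t 5.85 pos [0.4519 0.121  0.0187] uv [-0.1542 -0.0573] yaw 97.13 gap 0.0146 F [0.5 0.4 0.8] R2 [-0.  0. -1.]
scene block 0.59 [-0.2735 -0.0491]
```

```bash
python3 -c "
from h import *
im=save('scene','s2.png')[130:320,200:480];im2=save('side','d2.png')[130:360,160:440]
cv2.imwrite('pics/c2.png',np.hstack([cv2.resize(im,(400,300)),cv2.resize(im2,(400,300))])[:,:,::-1])"
```

```text
(no output)
```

View pics/c2.png

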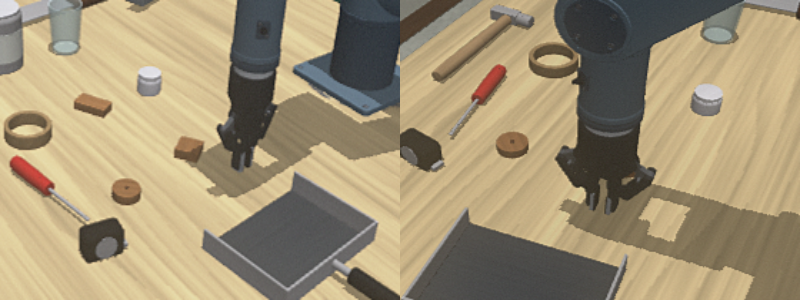

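The block, scene pixel (332,224), has stayed put: the fingertips passed over it. I check their true height.

```bash
python3 -c "
from h import *
a,b=cv2.imread('pics/s2.png'),cv2.imread('pics/d2.png')
st()
p=np.array(status.sense()['tool_pos']);R=np.array(status.sense()['ee_rot'])
for cam,im in(('scene',a),('side',b)):
  c=cams.get_calibration(cam);f=210/np.tan(np.radians(c['fov_y'])/2)
  for z in (0,.008,.02,.03):
    for s in(-.012,.012):
      X=p+R[:,1]*s;X[2]=z;q=np.array(c['R'])@X+c['t'];w=(c['cx']+f*q[0]/q[2],c['cy']+f*q[1]/q[2]);print(cam,z,s,np.round(w,1))
c1=a[190:260,330:400];c2=b[240:310,260:330]
cv2.imwrite('pics/c3.png',cv2.resize(np.hstack([c1,c2]),(800,400),interpolation=0))"
```

```text
t 6.15 pos [0.4527 0.1194 0.0188] uv [-0.1559 -0.0568] yaw 97.11 gap 0.0148 F [0.4 0.5 0.1] R2 [ 0. -0. -1.]
scene 0 -0.012 [370.4 244.5]
scene 0 0.012 [364.1 248. ]
scene 0.008 -0.012 [370.7 241.9]
scene 0.008 0.012 [364.4 245.4]
scene 0.02 -0.012 [371.3 238. ]
scene 0.02 0.012 [364.9 241.5]
scene 0.03 -0.012 [371.7 234.7]
scene 0.03 0.012 [365.4 238.2]
side 0 -0.012 [306.1 300.2]
side 0 0.012 [294.5 296.7]
side 0.008 -0.012 [306.3 297.6]
side 0.008 0.012 [294.7 294.1]
side 0.02 -0.012 [306.7 293.6]
side 0.02 0.012 [295.  290.1]
side 0.03 -0.012 [307.  290.2]
side 0.03 0.012 [295.2 286.7]
```

View pics/c3.png

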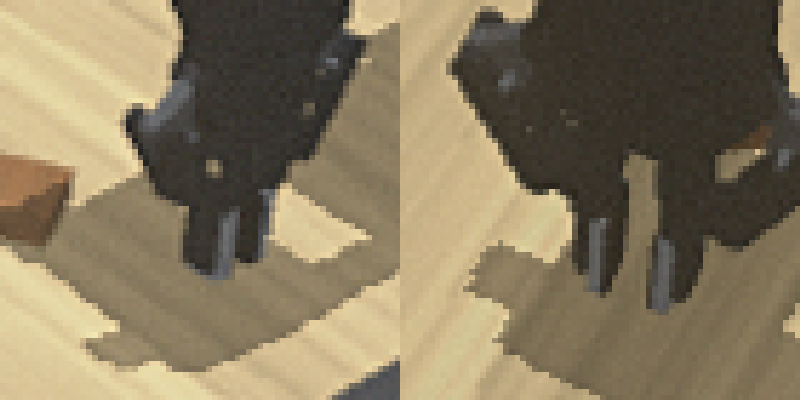

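The tips are at about 20 mm, so they reach roughly 13 mm less than assumed. I go back behind the block and lower with force checks.

>>> jog_arm --pt "0 0 -0.03 0 0 0 -0.65" --pt "-0.06 0 0 0 0 0 -0.65" --pt "-0.06 0.004 0 0 0 0 -0.65" --pt "-0.06 0.004 0 0 0 0 -0.65" --pt "0 0 0.015 0 0 0 -0.65"

```text
clock: 6.78
tool_pos: [0.4856, -0.0636, 0.0348]
ee_rot: [[-0.117, 0.993, 0.005], [0.993, 0.117, -0.003], [-0.003, 0.005, -1.0]]
contact_force: [-0.9, -0.6, -0.4]
finger_gap: 0.0147
finger_force: 0.0
```

>>> jog_arm --pt "0 0 0.015 0 0 0 -0.65" --pt "0 0 0.006 0 0 0 -0.65" --pt "0 0 0.004 0 0 0 -0.65" --pt "0 0 0 0 0 0 -0.65"

```text
clock: 7.28
tool_pos: [0.4828, -0.0572, 0.0087]
ee_rot: [[-0.125, 0.992, -0.0], [0.992, 0.125, 0.0], [0.0, -0.0, -1.0]]
contact_force: [-0.2, 0.6, -0.2]
finger_gap: 0.015
finger_force: 0.0
```

>>> jog_arm --pt "0 0 0.002 0 0 0 -0.65" --pt "0 0 0.002 0 0 0 -0.65" --pt "0 0 0 0 0 0 -0.65"

```text
clock: 7.65
tool_pos: [0.4829, -0.0581, 0.0048]
ee_rot: [[-0.124, 0.992, 0.0], [0.992, 0.124, -0.0], [-0.0, 0.0, -1.0]]
contact_force: [-0.1, -1.0, 0.5]
finger_gap: 0.0152
finger_force: 0.0
```

```bash
python3 -c "
from h import *
st()
a=save('scene','s3.png');b=save('side','d3.png');objs('scene')
c1=a[180:260,290:370];c2=b[205:285,270:350]
cv2.imwrite('pics/c4.png',cv2.resize(np.hstack([c1,c2]),(800,400),interpolation=0)[:,:,::-1])"
```

```text
t 7.65 pos [ 0.4829 -0.0581  0.0048] uv [-0.3359 -0.0484] yaw 97.11 gap 0.0152 F [-0.1 -1.   0.5] R2 [ 0. -0. -1.]
scene block 0.48 [-0.2731 -0.0541]
scene batten 0.68 [-0.7732  0.034 ]
scene plug 0.81 [-0.2473  0.1247]
```

View pics/c4.png

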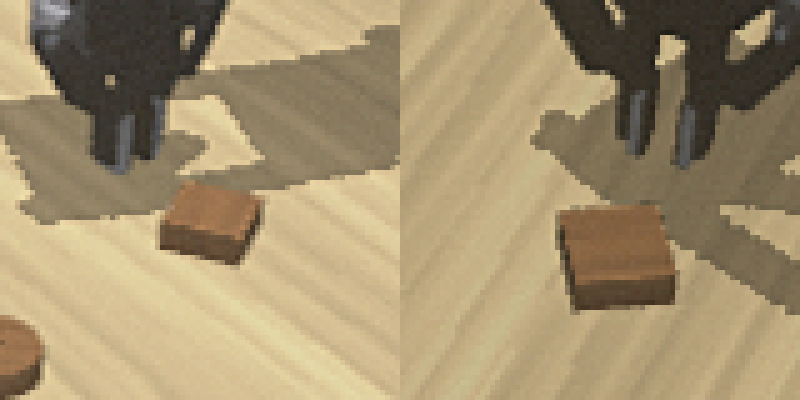

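The block is now just ahead of the low fingers, left crop (212,220) and right crop (618,255). I push it.

>>> jog_arm --pt "0.015 0 0 0 0 0 -0.65" --pt "0.02 -0.001 0 0 0 0 -0.65" --pt "0.02 -0.001 0 0 0 0 -0.65" --pt "0.02 -0.001 0 0 0 0 -0.65" --pt "0.02 -0.001 0 0 0 0 -0.65"

```text
clock: 8.57
tool_pos: [0.4666, 0.0371, 0.0048]
ee_rot: [[-0.124, 0.992, -0.0], [0.992, 0.124, 0.0], [0.0, -0.0, -1.0]]
contact_force: [0.2, -0.1, 0.1]
finger_gap: 0.0149
finger_force: 0.1
```

>>> jog_arm --pt "0.02 -0.001 0 0 0 0 -0.65" --pt "0.02 -0.001 0 0 0 0 -0.65" --pt "0.02 -0.001 0 0 0 0 -0.65" --pt "0.02 -0.001 0 0 0 0 -0.65"

```text
clock: 9.07
tool_pos: [0.4526, 0.116, 0.0048]
ee_rot: [[-0.124, 0.992, -0.0], [0.992, 0.124, 0.0], [0.0, -0.0, -1.0]]
contact_force: [-0.5, -0.0, 0.3]
finger_gap: 0.0151
finger_force: 0.1
```

```bash
python3 -c "
from h import *
st();objs('side',('block',));objs('scene',('block',))"
```

```text
t 9.075 pos [0.4526 0.116  0.0048] uv [-0.1593 -0.0573] yaw 97.12 gap 0.0151 F [-0.5 -0.   0.3] R2 [-0.  0. -1.]
side block 0.96 [-0.1361 -0.0274]
scene block 0.89 [-0.1348 -0.0168]
```

The block slid off to the +v side. I back off, re-centre and open the fingers wider to cradle it.

>>> jog_arm --pt "-0.03 -0.002 0 0 0 0 -0.2" --pt "-0.015 0.0 0 0 0 0 -0.2" --pt "0 0.018 0 0 0 0 -0.2" --pt "0 0.018 0 0 0 0 -0.2" --pt "0 0 0 0 0 0 -0.2"

```text
clock: 9.9
tool_pos: [0.494, 0.0734, 0.0049]
ee_rot: [[-0.122, 0.992, 0.001], [0.992, 0.122, -0.0], [-0.0, 0.001, -1.0]]
contact_force: [-0.6, 0.1, 0.4]
finger_gap: 0.0343
finger_force: 0.0
```

```bash
cat >> h.py <<'E'
def rects(n,cam='side',z=.016):
    for q in cams.masks_of(cam,n)[:1]:
        r,c=np.nonzero(q['region']); P=np.array([uv(at(cam,(a,b),z))*1000 for a,b in zip(c,r)],np.float32)
        print(n,round(q['score'],2),cv2.minAreaRect(P))
E
python3 -c "
from h import *
st();objs('side',('block',));rects('block');objs('scene',('block',));rects('block','scene')"
```

```text
t 9.9 pos [0.494  0.0734 0.0049] uv [-0.2066 -0.0213] yaw 97.04 gap 0.0343 F [-0.6  0.1  0.4] R2 [ 0.001 -0.    -1.   ]
side block 0.7 [-0.1342 -0.0239]
block 0.92 ((-130.96067810058594, -24.646879196166992), (45.99872589111328, 54.43651580810547), 68.3109359741211)
scene block 0.56 [-0.1352 -0.0143]
```

>>> jog_arm --pt "0.015 0 0.002 0 0 0 -0.2" --pt "0.02 0 0 0 0 0 -0.2" --pt "0.02 0 0 0 0 0 -0.2" --pt "0.02 -0.001 0 0 0 0 -0.2" --pt "0.02 -0.002 0 0 0 0 -0.2"

```text
clock: 10.82
tool_pos: [0.4772, 0.1695, 0.0027]
ee_rot: [[-0.124, 0.992, -0.0], [0.992, 0.124, 0.0], [0.0, -0.0, -1.0]]
contact_force: [-0.4, 0.1, 0.7]
finger_gap: 0.0339
finger_force: 0.1
```

```bash
python3 -c "
from h import *
st();objs('side',('block',));rects('block');objs('scene',('block',))"
```

```text
t 10.825 pos [0.4772 0.1695 0.0027] uv [-0.1091 -0.0263] yaw 97.13 gap 0.0339 F [-0.4  0.1  0.7] R2 [-0.  0. -1.]
side block 0.63 [-0.0729 -0.0302]
block 0.62 ((-77.32929229736328, -27.881465911865234), (44.68361282348633, 55.87068557739258), 63.2771110534668)
scene block 0.88 [-0.0864 -0.0275]
```

>>> jog_arm --pt "0.02 -0.003 0 0 0 0 -0.2" --pt "0.02 -0.003 0 0 0 0 -0.2" --pt "0.02 -0.003 0 0 0 0 -0.2" --pt "0.02 -0.003 0 0 0 0 -0.2" --pt "0.02 -0.003 0 0 0 0 -0.2"

```text
clock: 11.7
tool_pos: [0.4508, 0.2653, 0.0028]
ee_rot: [[-0.123, 0.992, 0.0], [0.992, 0.123, -0.0], [-0.0, 0.0, -1.0]]
contact_force: [-0.5, 0.6, -0.6]
finger_gap: 0.034
finger_force: 0.1
```

>>> jog_arm --pt "0.012 0 0 0 0 0 -0.2" --pt "0 0 0 0 0 0 -0.2" --pt "-0.02 0 0 0 0 0 -0.2" --pt "-0.02 0 -0.03 0 0 0 -0.2" --pt "0 0 -0.05 0 0 0 -0.2"

```text
clock: 12.32
tool_pos: [0.453, 0.2351, 0.082]
ee_rot: [[-0.121, 0.993, -0.005], [0.993, 0.121, -0.002], [-0.001, -0.005, -1.0]]
contact_force: [0.7, 0.8, 0.5]
finger_gap: 0.0343
finger_force: 0.0
```

```bash
python3 -c "
from h import *
st();objs('side');rects('block');objs('scene',)"
```

```text
t 12.325 pos [0.453  0.2351 0.082 ] uv [-0.0411 -0.0424] yaw 96.97 gap 0.0343 F [0.7 0.8 0.5] R2 [-0.005 -0.002 -1.   ]
side batten 0.59 [-0.4855 -0.0109]
side plug 0.85 [-0.2412  0.1141]
block 0.81 ((33.72817611694336, -42.55900192260742), (43.7401123046875, 53.80359649658203), 66.39053344726562)
scene block 0.62 [ 0.0219 -0.0426]
scene batten 0.71 [-0.4969 -0.0061]
scene plug 0.53 [-0.2487  0.1296]
```

Block is in at u≈+0.03. Next, the plug, pushed on a diagonal.

>>> jog_arm --pt "-0.043 0.0302 0 0 0 0 -0.44" --pt "-0.043 0.0302 0 0 0 0 -0.44" --pt "-0.043 0.0302 0 0 0 0 -0.44" --pt "-0.043 0.0302 0 0 0 0 -0.44" --pt "-0.043 0.0302 0 0 0 0 -0.44"

```text
clock: 13.4
tool_pos: [0.6309, 0.0417, 0.0815]
ee_rot: [[-0.124, 0.992, -0.002], [0.992, 0.124, 0.0], [0.001, -0.002, -1.0]]
contact_force: [1.1, 0.0, -0.6]
finger_gap: 0.0238
finger_force: 0.0
```

>>> jog_arm --pt "-0.043 0.0302 0 0 0 0 -0.44" --pt "0 0 0 0 0 -0.1625 -0.44" --pt "0 0 0.02 0 0 -0.1625 -0.44" --pt "0 0 0.03 0 0 0 -0.44" --pt "0 0 0.01 0 0 0 -0.44"

```text
clock: 14.02
tool_pos: [0.6636, 0.0043, 0.0195]
ee_rot: [[-0.434, 0.901, -0.006], [0.901, 0.434, 0.001], [0.003, -0.005, -1.0]]
contact_force: [0.4, 0.6, 1.3]
finger_gap: 0.024
finger_force: 0.0
```

```bash
python3 -c "
from h import *
st();objs('side',['plug']);rects('plug');objs('scene',['plug'])"
```

```text
t 14.025 pos [0.6636 0.0043 0.0195] uv [-0.2959  0.1387] yaw 115.72 gap 0.024 F [0.4 0.6 1.3] R2 [-0.006  0.001 -1.   ]
side plug 0.94 [-0.2521  0.1199]
plug 0.76 ((-246.63768005371094, 119.2803955078125), (50.600276947021484, 66.49919128417969), 66.96056365966797)
scene plug 0.6 [-0.2475  0.1262]
```

>>> jog_arm --pt "0 0 0.012 0 0 0 -0.44" --pt "0 0 0.004 0 0 0 -0.44" --pt "0.012 0 0 0 0 0 -0.44" --pt "0.02 0 0 0 0 0 -0.44" --pt "0.02 0 0 0 0 0 -0.44"

```text
clock: 14.9
tool_pos: [0.6424, 0.0526, 0.007]
ee_rot: [[-0.434, 0.901, -0.0], [0.901, 0.434, 0.0], [0.0, 0.0, -1.0]]
contact_force: [-0.2, 1.0, -0.2]
finger_gap: 0.024
finger_force: 0.0
```

>>> jog_arm --pt "0.02 0 0 0 0 0 -0.44" --pt "0.02 0 0 0 0 0 -0.44" --pt "0.02 0 0 0 0 0 -0.44" --pt "0.02 0 0 0 0 0 -0.44"

```text
clock: 15.4
tool_pos: [0.6079, 0.1242, 0.0069]
ee_rot: [[-0.434, 0.901, 0.0], [0.901, 0.434, 0.0], [-0.0, 0.0, -1.0]]
contact_force: [-0.3, -0.6, 0.4]
finger_gap: 0.0238
finger_force: 0.0
```

```bash
python3 -c "
from h import *
st();objs('side',['plug']);objs('scene',['plug'])"
```

```text
t 15.4 pos [0.6079 0.1242 0.0069] uv [-0.1701  0.098 ] yaw 115.73 gap 0.0238 F [-0.3 -0.6  0.4] R2 [ 0.  0. -1.]
side plug 0.65 [-0.2521  0.1224]
scene plug 0.67 [-0.2537  0.119 ]
```

The plug is still at (-0.252, 0.121), so the tips again passed over it and sit higher than I estimated. I go back and find the bench by touch.

>>> jog_arm --pt "0 0 -0.025 0 0 0 -0.44" --pt "-0.05 0 0 0 0 0 -0.44" --pt "-0.05 0 0 0 0 0 -0.44" --pt "-0.035 0 0.01 0 0 0 -0.44" --pt "0 0 0.016 0 0 0 -0.44"

```text
clock: 16.23
tool_pos: [0.6695, -0.003, 0.0061]
ee_rot: [[-0.43, 0.903, 0.003], [0.903, 0.43, -0.001], [-0.003, 0.003, -1.0]]
contact_force: [-0.4, 0.1, 0.4]
finger_gap: 0.0241
finger_force: 0.0
```

>>> jog_arm --pt "0 0 0.004 0 0 0 -0.44" --pt "0 0 0 0 0 0 -0.44"

```text
clock: 16.48
tool_pos: [0.6663, 0.0021, 0.0012]
ee_rot: [[-0.435, 0.901, -0.002], [0.901, 0.435, 0.0], [0.001, -0.001, -1.0]]
contact_force: [1.0, -0.1, 0.4]
finger_gap: 0.0239
finger_force: 0.0
```

>>> jog_arm --pt "0 0 0.004 0 0 0 -0.44" --pt "0 0 0 0 0 0 -0.44"

```text
clock: 16.73
tool_pos: [0.667, 0.002, -0.002]
ee_rot: [[-0.435, 0.9, 0.0], [0.9, 0.435, 0.0], [-0.0, 0.0, -1.0]]
contact_force: [-0.5, -0.2, 0.7]
finger_gap: 0.0239
finger_force: 0.0
```

```bash
python3 -c "
from h import *
st();objs('side',['plug']);a=save('side','d5.png')
cv2.imwrite('pics/c5.png',cv2.resize(a[190:270,190:290,::-1],(750,600),interpolation=0))"
```

```text
t 16.725 pos [ 0.667  0.002 -0.002] uv [-0.2986  0.1417] yaw 115.78 gap 0.0239 F [-0.5 -0.2  0.7] R2 [ 0.  0. -1.]
side plug 0.76 [-0.2544  0.1217]
```

View pics/c5.png

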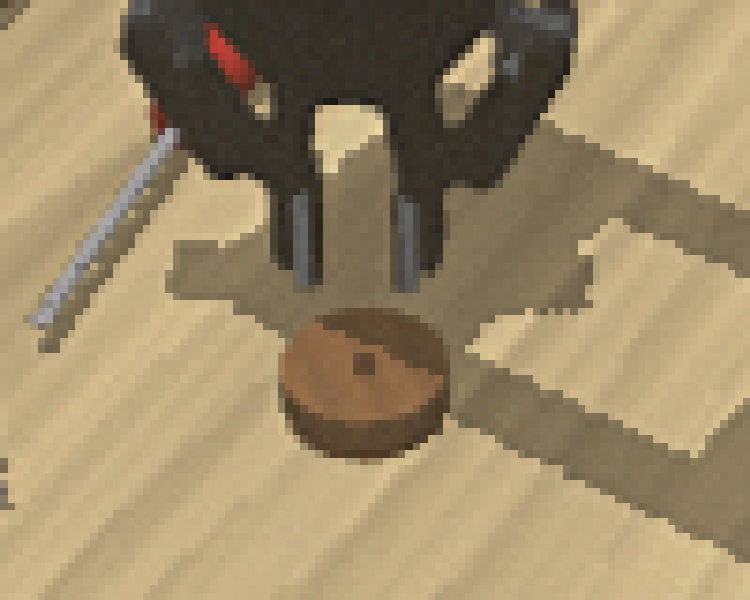

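The fingers straddle the plug's centre line, dot at (363,365), and are not yet on the bench. I lower further.

>>> jog_arm --pt "0 0 0.003 0 0 0 -0.44" --pt "0 0 0 0 0 0 -0.44"

```text
clock: 17.12
tool_pos: [0.6669, 0.0013, -0.0055]
ee_rot: [[-0.434, 0.901, -0.001], [0.901, 0.434, 0.0], [0.0, -0.0, -1.0]]
contact_force: [-0.2, 0.2, -0.0]
finger_gap: 0.0238
finger_force: 0.0
```

>>> jog_arm --pt "0 0 0.002 0 0 0 -0.44" --pt "0 0 0 0 0 0 -0.44"

```text
clock: 17.38
tool_pos: [0.667, 0.0012, -0.0074]
ee_rot: [[-0.434, 0.901, -0.0], [0.901, 0.434, 0.0], [0.0, -0.0, -1.0]]
contact_force: [-0.7, 0.3, -0.2]
finger_gap: 0.0239
finger_force: 0.0
```

>>> jog_arm --pt "0.012 0 0 0 0 0 -0.44" --pt "0.012 0 0 0 0 0 -0.44" --pt "0.02 0 0 0 0 0 -0.44" --pt "0.02 0 0 0 0 0 -0.44" --pt "0.02 0 0 0 0 0 -0.44"

```text
clock: 18.0
tool_pos: [0.6298, 0.0787, -0.0071]
ee_rot: [[-0.435, 0.901, -0.0], [0.901, 0.435, 0.0], [0.0, -0.0, -1.0]]
contact_force: [0.1, 0.6, 0.2]
finger_gap: 0.0237
finger_force: 0.0
```

```bash
python3 -c "
from h import *
st();objs('side',['plug']);objs('scene',['plug'])"
```

```text
t 18.0 pos [ 0.6298  0.0787 -0.0071] uv [-0.218   0.1141] yaw 115.76 gap 0.0237 F [0.1 0.6 0.2] R2 [-0.  0. -1.]
side plug 0.78 [-0.1836  0.0997]
scene plug 0.64 [-0.1841  0.1072]
```

>>> jog_arm --pt "0.02 0 0 0 0 0 -0.44" --pt "0.02 0 0 0 0 0 -0.44" --pt "0.02 0 0 0 0 0 -0.44" --pt "0.02 0 0 0 0 0 -0.44" --pt "0.02 0 0 0 0 0 -0.44"

```text
clock: 18.82
tool_pos: [0.5865, 0.1685, -0.0072]
ee_rot: [[-0.434, 0.901, -0.0], [0.901, 0.434, 0.0], [0.0, -0.0, -1.0]]
contact_force: [0.6, -0.8, 0.2]
finger_gap: 0.0239
finger_force: 0.1
```

```bash
python3 -c "
from h import *
st();objs('side',['plug']);objs('scene',['plug'])"
```

```text
t 18.825 pos [ 0.5865  0.1685 -0.0072] uv [-0.1235  0.0821] yaw 115.75 gap 0.0239 F [ 0.6 -0.8  0.2] R2 [-0.  0. -1.]
side plug 0.83 [-0.092   0.0739]
scene plug 0.57 [-0.0867  0.0718]
```

>>> jog_arm --pt "0.02 0 0 0 0 0 -0.44" --pt "0.02 0 0 0 0 0 -0.44" --pt "0.02 0.002 0 0 0 0 -0.44" --pt "0.02 0.003 0 0 0 0 -0.44" --pt "0.02 0.003 0 0 0 0 -0.44"

```text
clock: 19.65
tool_pos: [0.5506, 0.2622, -0.0071]
ee_rot: [[-0.434, 0.901, 0.0], [0.901, 0.434, 0.0], [0.0, 0.0, -1.0]]
contact_force: [0.1, -0.2, -0.2]
finger_gap: 0.0238
finger_force: 0.1
```

>>> jog_arm --pt "0.015 0.003 0 0 0 0 -0.44" --pt "0 0 0 0 0 0 -0.44" --pt "-0.02 0 0 0 0 0 -0.44" --pt "-0.01 0 -0.04 0 0 0 -0.44" --pt "0 0 -0.05 0 0 0 -0.5"

```text
clock: 20.27
tool_pos: [0.5607, 0.2451, 0.0824]
ee_rot: [[-0.431, 0.902, -0.003], [0.902, 0.431, -0.001], [-0.0, -0.003, -1.0]]
contact_force: [1.2, -0.3, -0.1]
finger_gap: 0.0212
finger_force: 0.0
```

```bash
python3 -c "
from h import *
st();objs('side');objs('scene');rects('batten')"
```

```text
t 20.275 pos [0.5607 0.2451 0.0824] uv [-0.0443  0.0658] yaw 115.56 gap 0.0212 F [ 1.2 -0.3 -0.1] R2 [-0.003 -0.001 -1.   ]
side block 0.76 [ 0.0289 -0.0458]
side batten 0.59 [-0.4997 -0.0104]
side plug 0.84 [0.0259 0.0439]
scene block 0.66 [ 0.022  -0.0451]
scene batten 0.74 [-0.4927  0.1502]
scene plug 0.55 [0.0285 0.0475]
batten 0.79 ((-482.9082946777344, -5.489021301269531), (37.80829620361328, 80.56533813476562), 68.41604614257812)
```

Plug is in at (0.027, 0.045). Now the batten: I approach behind its end, aligned with its axis.

>>> jog_arm --pt "-0.0455 -0.0208 0 0 0 0 -0.65" --pt "-0.0455 -0.0208 0 0 0 0 -0.65" --pt "-0.0455 -0.0208 0 0 0 0 -0.65" --pt "-0.0455 -0.0208 0 0 0 0 -0.65" --pt "-0.0455 -0.0208 0 0 0 0 -0.65"

```text
clock: 21.35
tool_pos: [0.5647, -0.0031, 0.0819]
ee_rot: [[-0.434, 0.901, -0.002], [0.901, 0.434, 0.0], [0.001, -0.001, -1.0]]
contact_force: [1.0, -1.1, -0.5]
finger_gap: 0.0148
finger_force: 0.0
```

>>> jog_arm --pt "-0.0455 -0.0208 0 0 0 0 -0.65" --pt "-0.0455 -0.0208 0 0 0 0 -0.65" --pt "-0.0455 -0.0208 0 0 0 0 -0.65" --pt "-0.0455 -0.0208 0 0 0 0 -0.65" --pt "-0.0455 -0.0208 0 0 0 0 -0.65"

```text
clock: 21.98
tool_pos: [0.5698, -0.2531, 0.0817]
ee_rot: [[-0.434, 0.901, -0.001], [0.901, 0.434, 0.001], [0.002, -0.001, -1.0]]
contact_force: [1.0, 0.6, -0.1]
finger_gap: 0.015
finger_force: 0.0
```

>>> jog_arm --pt "0 0 0.02 0 0 -0.035 -0.65" --pt "0 0 0.02 0 0 0 -0.65" --pt "0 0 0 0 0 0 -0.65"

```text
clock: 22.35
tool_pos: [0.5686, -0.2508, 0.0401]
ee_rot: [[-0.465, 0.885, -0.005], [0.885, 0.465, 0.003], [0.005, -0.003, -1.0]]
contact_force: [-0.6, -0.5, 0.3]
finger_gap: 0.0149
finger_force: 0.0
```

```bash
python3 -c "
from h import *
st();objs('side',['batten']);objs('scene',['batten']);rects('batten');rects('batten','scene');a=save('side','d6.png')
cv2.imwrite('pics/c6.png',cv2.resize(a[140:240,270:395,::-1],(750,600),interpolation=0))"
```

```text
t 22.35 pos [ 0.5686 -0.2508  0.0401] uv [-0.5377  0.0131] yaw 117.72 gap 0.0149 F [-0.6 -0.5  0.3] R2 [-0.005  0.003 -1.   ]
side batten 0.69 [-0.4871 -0.004 ]
scene batten 0.51 [-0.5014 -0.0076]
batten 0.64 ((-483.1624450683594, -5.499107360839844), (41.28133773803711, 89.18600463867188), 65.75907897949219)
```

View pics/c6.png

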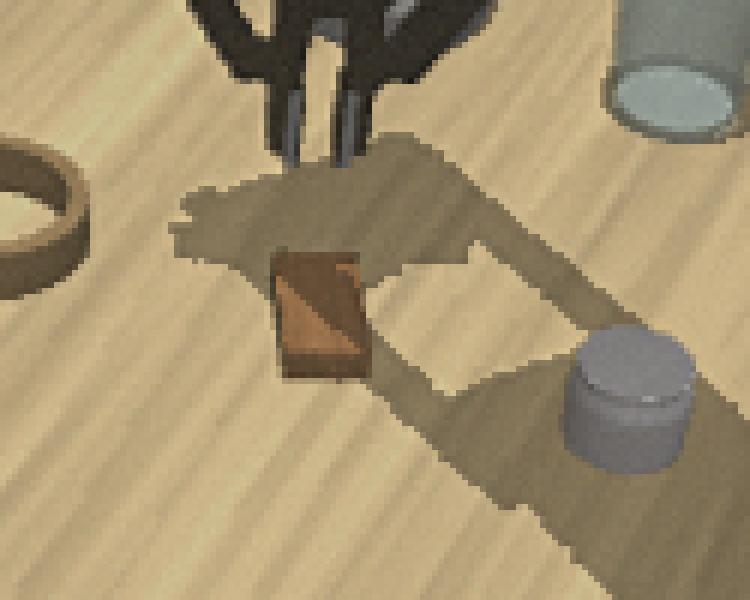

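The fingers are lined up behind the batten's end, batten at crop (320,310). I descend.

>>> jog_arm --pt "-0.005 0 0.02 0 0 0 -0.65" --pt "0 0 0.016 0 0 0 -0.65" --pt "0 0 0.005 0 0 0 -0.65" --pt "0 0 0 0 0 0 -0.65"

```text
clock: 23.2
tool_pos: [0.5721, -0.2559, 0.0007]
ee_rot: [[-0.465, 0.885, -0.002], [0.885, 0.465, 0.001], [0.002, -0.001, -1.0]]
contact_force: [0.2, 0.6, 0.7]
finger_gap: 0.0149
finger_force: 0.0
```

>>> jog_arm --pt "0 0 0.003 0 0 0 -0.65" --pt "0 0 0 0 0 0 -0.65"

```text
clock: 23.45
tool_pos: [0.5729, -0.2563, -0.001]
ee_rot: [[-0.465, 0.885, 0.0], [0.885, 0.465, -0.0], [-0.0, 0.0, -1.0]]
contact_force: [0.3, 0.6, 0.5]
finger_gap: 0.0151
finger_force: 0.0
```

>>> jog_arm --pt "0 0 0.002 0 0 0 -0.65" --pt "0 0 0 0 0 0 -0.65"

```text
clock: 23.7
tool_pos: [0.5727, -0.2562, -0.0031]
ee_rot: [[-0.465, 0.885, 0.0], [0.885, 0.465, -0.0], [-0.0, 0.0, -1.0]]
contact_force: [-0.3, -0.2, 0.4]
finger_gap: 0.0148
finger_force: 0.0
```

>>> jog_arm --pt "0 0 0.003 0 0 0 -0.65" --pt "0.01 0 0 0 0 0 -0.65" --pt "0.012 0 0 0 0 0 -0.65" --pt "0.015 0 0 0 0 0 -0.65" --pt "0.018 0 0 0 0 0.03 -0.65"

```text
clock: 24.32
tool_pos: [0.5465, -0.2064, -0.0061]
ee_rot: [[-0.438, 0.899, 0.0], [0.899, 0.438, 0.0], [0.0, 0.0, -1.0]]
contact_force: [-0.1, -0.7, -0.4]
finger_gap: 0.0149
finger_force: 0.1
```

>>> jog_arm --pt "0.018 0 0 0 0 0.04 -0.65" --pt "0.018 0 0 0 0 0.04 -0.65" --pt "0.018 0 0 0 0 0.04 -0.65" --pt "0.018 0 0 0 0 0.04 -0.65"

```text
clock: 24.82
tool_pos: [0.5187, -0.1397, -0.006]
ee_rot: [[-0.289, 0.957, -0.0], [0.957, 0.289, 0.0], [0.0, -0.0, -1.0]]
contact_force: [1.1, 0.0, 0.6]
finger_gap: 0.0151
finger_force: 0.1
```

```bash
python3 -c "
from h import *
st();objs('side',['batten']);rects('batten');objs('scene',['batten']);rects('batten','scene')"
```

```text
t 24.825 pos [ 0.5187 -0.1397 -0.006 ] uv [-0.4212 -0.0228] yaw 106.8 gap 0.0151 F [1.1 0.  0.6] R2 [-0.  0. -1.]
side batten 0.71 [-0.3746 -0.0339]
batten 0.89 ((-367.8377380371094, -32.0777587890625), (37.545406341552734, 87.02381896972656), 79.59229278564453)
scene batten 0.65 [-0.3798 -0.0478]
batten 0.75 ((-369.8768310546875, -27.10087776184082), (52.747074127197266, 83.18121337890625), 84.36932373046875)
```

Batten is tracking flush. I continue the arc.

>>> jog_arm --pt "0.018 0 0 0 0 0.04 -0.65" --pt "0.018 0 0 0 0 0.04 -0.65" --pt "0.018 0 0 0 0 0.04 -0.65" --pt "0.018 0 0 0 0 0.04 -0.65" --pt "0.018 0 0 0 0 0.04 -0.65"

```text
clock: 25.75
tool_pos: [0.5008, -0.0536, -0.0061]
ee_rot: [[-0.092, 0.996, 0.001], [0.996, 0.092, -0.0], [-0.0, 0.001, -1.0]]
contact_force: [0.2, 0.4, -0.2]
finger_gap: 0.0148
finger_force: 0.1
```

>>> jog_arm --pt "0.018 0 0 0 0 0.04 -0.65" --pt "0.018 0 0 0 0 0.04 -0.65" --pt "0.018 0 0 0 0 0.04 -0.65" --pt "0.018 0 0 0 0 0.03 -0.65"

```text
clock: 26.25
tool_pos: [0.4986, 0.0184, -0.0061]
ee_rot: [[0.057, 0.998, 0.001], [0.998, -0.057, -0.0], [-0.0, 0.001, -1.0]]
contact_force: [0.4, 0.2, 0.5]
finger_gap: 0.0153
finger_force: 0.1
```

```bash
python3 -c "
from h import *
st();objs('side',['batten']);rects('batten');objs('scene',['batten']);rects('batten','scene')"
```

```text
t 26.25 pos [ 0.4986  0.0184 -0.0061] uv [-0.2618 -0.0235] yaw 86.71 gap 0.0153 F [0.4 0.2 0.5] R2 [ 0.001 -0.    -1.   ]
side batten 0.73 [-0.2161 -0.0228]
batten 0.59 ((-209.32220458984375, -20.017688751220703), (78.87330627441406, 45.8531608581543), 13.76075267791748)
scene batten 0.64 [-0.2259 -0.0289]
batten 0.57 ((-211.144775390625, -11.813434600830078), (80.67716979980469, 49.25572967529297), 8.63908576965332)
```

>>> jog_arm --pt "0.018 0 0 0 0 0 -0.65" --pt "0.018 0 0 0 0 -0.02 -0.65" --pt "0.018 0 0 0 0 -0.03 -0.65" --pt "0.018 0 0 0 0 -0.03 -0.65" --pt "0.018 0 0 0 0 -0.03 -0.65"

```text
clock: 27.18
tool_pos: [0.5002, 0.1101, -0.0062]
ee_rot: [[-0.057, 0.998, 0.0], [0.998, 0.057, -0.0], [-0.0, 0.0, -1.0]]
contact_force: [-0.4, 0.2, 0.4]
finger_gap: 0.0148
finger_force: 0.2
```

```bash
python3 -c "
from h import *
st();objs('side');rects('batten');objs('scene');rects('batten','scene')"
```

```text
t 27.175 pos [ 0.5002  0.1101 -0.0062] uv [-0.171  -0.0107] yaw 93.26 gap 0.0148 F [-0.4  0.2  0.4] R2 [ 0. -0. -1.]
side block 0.85 [ 0.0328 -0.0435]
side batten 0.75 [-0.1316 -0.0104]
side plug 0.69 [0.022  0.0457]
batten 0.83 ((-119.61700439453125, -11.989080429077148), (77.33209228515625, 39.663639068603516), 1.9569536447525024)
scene block 0.55 [ 0.0218 -0.042 ]
scene batten 0.55 [-0.1233 -0.0243]
scene plug 0.85 [0.0265 0.0488]
batten 0.59 ((-119.46861267089844, -6.313871383666992), (79.9495849609375, 54.02311706542969), 2.192077875137329)
```

>>> jog_arm --pt "0.018 0 0 0 0 0 -0.65" --pt "0.02 0 0 0 0 0 -0.65" --pt "0.02 0 0 0 0 0 -0.65" --pt "0.02 0 0 0 0 0 -0.65" --pt "0.02 0 0 0 0 0 -0.65"

```text
clock: 28.3
tool_pos: [0.4947, 0.2079, -0.0062]
ee_rot: [[-0.054, 0.999, -0.0], [0.999, 0.054, 0.0], [0.0, -0.0, -1.0]]
contact_force: [1.4, -0.1, -0.7]
finger_gap: 0.0148
finger_force: 0.1
```

>>> jog_arm --pt "0.02 0 0 0 0 0 -0.65" --pt "0 0 0 0 0 0 -0.65" --pt "-0.02 0 0 0 0 0 -0.65" --pt "-0.02 0 -0.03 0 0 0 -0.65" --pt "-0.04 0 -0.04 0 0 0 -0.65"

```text
clock: 28.92
tool_pos: [0.4972, 0.1447, 0.0635]
ee_rot: [[-0.055, 0.999, -0.003], [0.999, 0.055, -0.0], [-0.0, -0.003, -1.0]]
contact_force: [1.6, -0.0, 0.1]
finger_gap: 0.0151
finger_force: 0.0
```

>>> jog_arm --pt "-0.05 0 -0.03 0 0 0 -0.65" --pt "-0.05 0 -0.02 0 0 0 -0.65" --pt "0 0 0 0 0 0 -0.65"

```text
clock: 29.3
tool_pos: [0.505, 0.0416, 0.1156]
ee_rot: [[-0.048, 0.999, 0.004], [0.999, 0.048, -0.002], [-0.002, 0.004, -1.0]]
contact_force: [-0.3, 0.3, -0.4]
finger_gap: 0.0151
finger_force: 0.0
```

```bash
python3 -c "
from h import *
st();objs('side');objs('scene')
r=rect(save('side','d7.png'),'side',0.016,.34,.79,-.27,.40,1100)[:,:,::-1];cv2.imwrite('pics/rect1.png',r)"
```

```text
t 29.3 pos [0.505  0.0416 0.1156] uv [-0.2395 -0.0143] yaw 92.74 gap 0.0151 F [-0.3  0.3 -0.4] R2 [ 0.004 -0.002 -1.   ]
side block 0.95 [ 0.0388 -0.0481]
side batten 0.86 [-0.0057 -0.004 ]
side plug 0.69 [0.0236 0.0459]
scene block 0.77 [ 0.0375 -0.0366]
scene batten 0.57 [-0.0064 -0.0096]
scene plug 0.88 [0.0214 0.0462]
```

View pics/rect1.png

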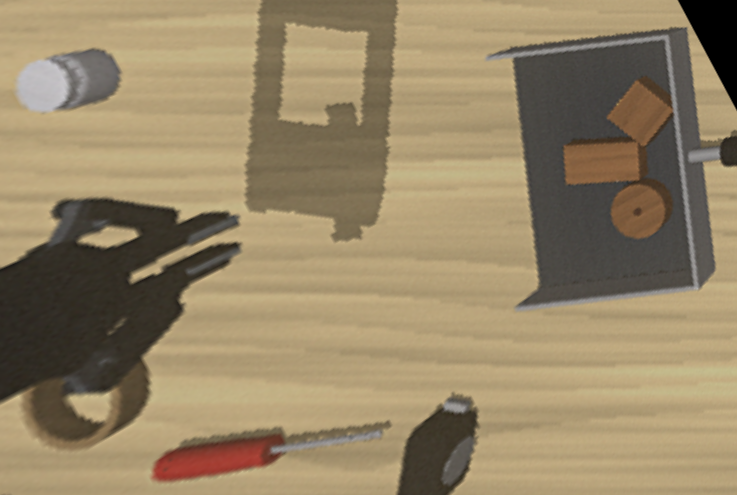

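All three offcuts lie flat in the pan: block (640,112), batten (602,162) and plug (638,210). Each middle is over 70 mm past the mouth, the bystanders are in place, and the arm is clear.

```bash
python3 -c "
from h import *
print(robot.close_job())"
```

```text
the job is handed in; nothing more can be done
None
```

The three offcuts are in the scrap pan, each with its middle about 70 mm or more past the mouth, no bystander looked moved in the last picture, and the job is handed in at about 29 s (no verdict was returned).

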